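# Pop the fuse hatch and reset the trip

## Robot

A 7-joint arm with a two-finger parallel gripper is mounted at the origin on the work surface; the furniture and walls round the work are solid. World frame = base frame: x ahead of the robot, y to its left, z up, the work surface at z = 0. Lengths are in m, angles in rad, forces in N, time in s.
With the tool pointing down it reaches from about 0.425 to 0.875 m from the base axis. Payload 4.7 kg.
Tool frame: the origin (TCP) lies midway between the tips of the shut fingers; the grasp point (between the pads) lies 19 mm behind it; z points along the fingers, y is the line along which they close (so a half turn about z gives the same grasp; the last joint's range is limited). The gripper opens to 87 mm and grips with 3 to 60 N. Pads are 19 mm wide; open, the fingers measure 117 mm over their backs; the gripper's body (75 mm by 190 mm) begins 51 mm behind the grasp point.
Start: joints at [1.249, 0.321, -0.07, 1.45, 0.023, 1.371, -0.057], TCP at [0.214, -0.614, 0.223] pointing down, gripper open.
Joint ranges: [-2.86, 2.86], [-0.3, 2.09], [-1.38, 1.24], [0.06, 2.45], [-1.56, 4.7], [0.09, 2.05], [-2.69, 2.69]. Speed limits (rad/s): [2.57, 2.57, 3.14, 3.14, 3.14, 3.14, 3.14].

## Interface

Orientations are given as a rotation vector (axis times angle).
In Python, from bench import ctrl gives the robot as it stands. The module is installed in compiled form; this text tells all that it offers.
- The arm moves only by the shell command python3 -m handwheel 'ROWS' [FORCE]. ROWS is JSON, a list of rows, each a list of 7 numbers: the finger opening in m, from 0 to 0.087, then the shift along the tool's x, y, z in m, then the turn, a rotation vector about the tool's x, y, z in degrees. A call has 1 to 12 rows; each row shifts and turns the commanded pose from where the row before left it, along the tool's axes as they then stand; what a row does not reach is not made up. A row lasts 1/8 s, in which the tool goes at most 62.5 mm and 10.7 degrees, less where a joint would pass 70% of its speed; a pose out of reach is approached as far as the arm can. A call is refused whole if a number of a shift passes 0.0625 or a number of a turn 10.7, either way. A call with a gripper value outside its range is refused whole. The fingers move at their own pace and stop on an object; FORCE is the grip in N (left out, the last holds). Time passes only in rows, so rows that do not move let the fingers close. It gives the time, the measured TCP pose, the force, the opening and the grip force at its end, in the units of the state.
- ctrl.get_state(): the state, without advancing time (a new reading comes with each control period).
- ctrl.get_image(name): name is "scene" or "top" or "wrist"; returns (picture, depth): 420x560x3 uint8, blue, green, red; 420x560 float32, m along the optical axis (not along the pixel's ray), 0 where there is no reading.
- ctrl.camera_info(name): a dict with "intrinsics" (3x3 intrinsics, pixels), "D" ([k1, k2, p1, p2, k3] as OpenCV has them; the pictures are not rectified), "R" (3x3) and "t" (3): a world point X has camera coordinates R X + t. Camera axes: x right, y down, z forward; pixel columns grow to the right and rows downward; lengths in m; the calibration is good to about 2 mm. A picture is of the moment at which its call begins: read the wrist's pose just before it. camera_info takes no time and is no camera call; for the wrist camera it gives the pose at the moment of the call.
- ctrl.close_job(): hands the job in; it is judged then, once.
The state is a dict: "time": time; "joint_positions": joint angles; "qd": joint speeds; "joint_torque": joint torques, N m; "position": TCP position; "tool_rot": TCP orientation; "ft_force": force on the tool from outside, world axes, zero at the start; "torque": the same for the moment, N m; "grip_width": opening from 0.0 (shut) to 1.0 (fully open); "grip_force": force on a finger pad.
Only numpy, scipy, OpenCV 4.12 (cv2) and the standard library are available. Lean on these libraries where they do the work, as an engineer would, in place of code of your own. Each camera call takes 0.05 s, during which the arm holds its last target. There are 200 camera calls.

## Task

Open the fuse box, the one whose hatch carries a round rubber pad, by pressing that pad down once with the fingertips until its touch latch lets go; take the hand away and see that the hatch swings wide open and stays open by itself for a good second. Then press the round reset button inside fully down and let it come back up, leaving the hatch open. Pick nothing up, do not touch the battery box (hatch with three bars), and leave the loose things between and in front of the boxes as they lie.

Things in the scene. Friction and masses are not known exactly. Their poses are not given: they have to be found in the camera images.
- fuse_box: The fuse box, screwed to the bench: dark steel base 130 (x) x 116 (y) x 40 mm, foot flanges to y = +-77 mm, on it a compartment (rim at 62 mm, floor at 40 mm) under a grey hatch. Origin: centre of the underside; z up; the -x side is the free (latch) edge of the hatch, the +x side its hinge. Turned up to 0.35 rad.
- fuse_press (a point): Centre of the top of the round black rubber pad (32 mm diameter, 4 mm high) on the fuse hatch, 26 mm in from the free edge, 78 mm above the bench while shut. It moves with the hatch. Pressed straight down it gives up to 5.5 mm against about 2 N and then meets a stop; the latch lets go after about 2.5 mm.
- fuse_hatch (a joint): Fuse hatch: grey plate, 116 mm from hinge to free edge, 108 mm wide, skirt 13 mm deep; hinge along the box's y at x = +54 mm, z = 69 mm. Rad: 0 shut and latched, -0.06 pressed in, 2.3 fully open (leaning back past upright, tip 155 mm up). Once tripped and the finger is gone, a damped spring swings it to 2.3 in 1 to 2 s and keeps it there; rising 150 mm clears its path. It does not latch again.
- telltale (a joint): Small steel tell-tale pin at the back of the fuse box, pushed in by the hatch as it swings open and then staying in: 0 m until the hatch has opened, about 0.005 m afterwards. Not to be handled.
- reset (a joint): Round reset button inside the fuse box, travel in m: 0 up, 0.006 fully down (about 4 N, spring return).
- reset_top (a point): Centre of the top of the reset button, 22 mm diameter, 62 mm above the bench and 6 mm behind (+x) the box's centre, in the middle of an open compartment 98 x 90 mm; the latch's steel hook stands 26 mm or more in front of it.
- battery_box: The battery box, same make and size as the fuse box and the same latch, but its hatch has three straight rubber bars across (80 mm long, 4 mm high) in place of the round pad. Origin: centre of the underside, axes as the fuse box. Not to be touched. The two boxes swap places.
- battery_hatch (a joint): Hatch of the battery box, rad: 0 shut, negative pressed in, up to 2.3 open. Must stay shut.
- tape_measure: Yellow tape measure, 37 x 81 x 67 mm tall, standing loose between the boxes. Origin: centre of the underside. Leave alone.
- padlock: Padlock lying flat, 66 x 45 x 17 mm, loose. Origin: centre of the underside. Leave alone.
- bolt: M16 steel bolt standing upright on its head, 28 mm across, 68 mm tall, loose. Origin: centre of the underside. Leave alone.
- nut: M16 steel nut, 28 x 24 x 13 mm, loose. Origin: centre of the underside. Leave alone.

How it is judged:
On the way, in this order (a step that is already met when the one before it is completed fails the run):
1. the fuse hatch is pressed in by the fingers (value of joint fuse_hatch below -0.02 rad and contact force between the fingers and fuse_box above 0.5 N), for 0.02 s.
2. the fuse hatch stands open past 2.0 rad for one second with the arm touching nothing of the box (value of joint fuse_hatch above 2 rad and contact force between each of the arm, the fingers and fuse_box below 0.1 N), for 1 s.
3. the reset button is pressed at least 4.5 of its 6 mm, the hatch still open (value of joint reset above 0.0045 m and value of joint fuse_hatch above 2 rad), for 0.05 s.
At the end, for the whole second after the job is handed in: The fuse hatch stands open past 2.0 rad, the reset button is back up (within 1.5 mm), the battery hatch is shut (within 0.03 rad) (value of joint fuse_hatch above 2 rad and value of joint reset below 0.0015 m and value of joint battery_hatch between -0.02 and 0.03 rad); the robot touches nothing.
It fails at once if the fuse hatch is pushed shut again after it has popped open (value of joint telltale above 0.004 m and value of joint fuse_hatch below 0.6 rad).
It fails at once if the battery box is touched or its hatch opens (value of joint battery_hatch above 0.1 rad or contact force between any of the fingers, the arm and battery_box above 1 N).
It fails at once if a loose thing is moved more than 25 mm, lifted or carried (distance of any of tape_measure, padlock, bolt, nut from where it was at the start of the episode above 0.025 m).
It also fails if it takes over 42 s, if anything falls off the work surface, if the arm or the gripper's body presses on something with over 40 N, if the wrist force passes 120 N, or if a joint passes its speed limit or range.

## Working session

There is one attempt and no reset: what is moved stays moved. The work goes in short steps, Python scripts to look and compute and a shell command to move; the robot and the scene stay as the last step left them, time stands still between calls to the robot, and variables do not carry over. Pictures are saved under pics/ and viewed, at most 10 in all, crops included, and the job is handed in when it is done.

```bash
mkdir -p pics; python3 - <<'E'
from bench import ctrl
import cv2,numpy as np
s=ctrl.get_state();print(s)
for n in("top","scene"):
    im,d=ctrl.get_image(n);cv2.imwrite(f"pics/{n}1.png",im);np.save(f"pics/{n}1.npy",d)
    c=ctrl.camera_info(n);print(n,c)
E
```

```text
{'time': 0.0, 'joint_positions': array([ 1.2490734 ,  0.32182974, -0.07010382,  1.45167907,  0.02258772,
        1.37078257, -0.05690697]), 'qd': array([-2.63126854e-05, -1.96014578e-03, -2.33042817e-04, -1.39118561e-03,
       -8.16125968e-04,  8.98322816e-04, -6.24293102e-04]), 'joint_torque': array([ 2.52279569e-04, -4.91277659e+01, -4.03972277e-01, -3.12529707e+01,
       -6.38895482e-02,  4.35598113e-02,  1.82092058e-04]), 'position': array([ 0.21399142, -0.61318034,  0.22145523]), 'tool_rot': array([-3.09555548e+00, -5.24782563e-01,  6.24575493e-04]), 'ft_force': array([0.02005752, 0.37298857, 0.02566356]), 'torque': array([-0.0345248 ,  0.05641254, -0.02168488]), 'grip_force': 0.0, 'grip_width': 0.999468325947883}
top {'intrinsics': array([[524.75101468,   0.        , 281.02045158],
       [  0.        , 524.75101468, 211.80502096],
       [  0.        ,   0.        ,   1.        ]]), 'D': array([-0.17458354,  0.        ,  0.        ,  0.        ,  0.        ]), 'R': array([[ 0.00929411, -0.99965944,  0.02438481],
       [-0.98350882, -0.01354331, -0.1803524 ],
       [ 0.18062123, -0.02230646, -0.98329975]]), 't': array([0.05024669, 0.48190204, 0.89435068])}
scene {'intrinsics': array([[492.4875415 ,   0.        , 282.55816085],
       [  0.        , 492.4875415 , 203.84049049],
       [  0.        ,   0.        ,   1.        ]]), 'D': array([-0.10919019,  0.        ,  0.        ,  0.        ,  0.        ]), 'R': array([[ 0.78371676, -0.62107933,  0.00696499],
       [-0.33894814, -0.43704895, -0.83312807],
       [ 0.52048266,  0.65057566, -0.55303627]]), 't': array([-0.31525333,  0.24853432,  0.61343597])}
```

View pics/top1.png

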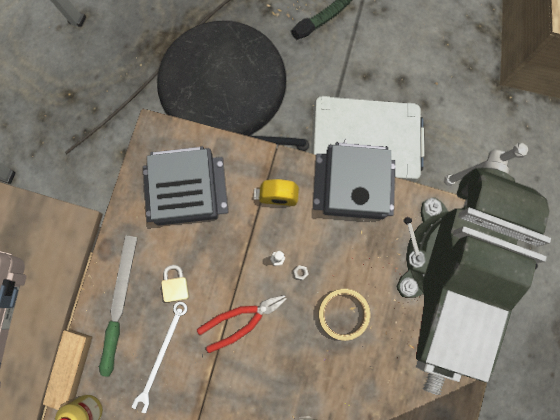

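View pics/scene1.png

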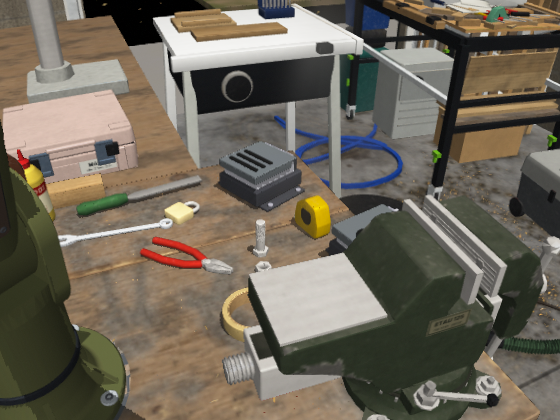

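The top view shows the fuse box on the right, with its pad at about (361,196). The battery box with three bars is on the left at about (182,186). The tape measure is between them at (280,193), the bolt is at (278,258) and the nut at (301,272). A vise stands to the right, around x>410.

```bash
cat > h.py <<'E'
import cv2,numpy as np
from bench import ctrl
from scipy.spatial.transform import Rotation as Rn
def ray(c,uv,z):
    n=cv2.undistortPoints(np.array(uv,float).reshape(-1,1,2),c["intrinsics"],c["D"]).reshape(-1,2)
    d=np.c_[n,np.ones(len(n))]@c["R"]; o=-c["R"].T@c["t"]
    return o+d*((z-o[2])/d[:,2])[:,None]
def cloud(c,dep):
    h,w=dep.shape;v,u=np.mgrid[:h,:w]
    n=cv2.undistortPoints(np.stack([u,v],-1).reshape(-1,1,2).astype(float),c["intrinsics"],c["D"]).reshape(-1,2)
    P=np.c_[n,np.ones(len(n))]*dep.reshape(-1,1)
    return ((P-c["t"])@c["R"]).reshape(h,w,3)
def totool(s,p):  # world target -> tool-axis shift
    return Rn.from_rotvec(s["tool_rot"]).inv().apply(np.array(p)-s["position"])
E
python3 - <<'E'
from h import *
np.set_printoptions(precision=4,suppress=True)
c=ctrl.camera_info("top");im=cv2.imread("pics/top1.png");dep=np.load("pics/top1.npy")
g=im.max(2);m=(g<60).astype(np.uint8);m2=np.zeros_like(m);m2[180:212,345:378]=m[180:212,345:378]
cs,_=cv2.findContours(m2,cv2.RETR_EXTERNAL,cv2.CHAIN_APPROX_NONE);k=max(cs,key=cv2.contourArea)
(x,y),r=cv2.minEnclosingCircle(k);print("pad px",x,y,r,cv2.contourArea(k));pad=ray(c,[[x,y]],.078)[0];print("pad",pad)
W=cloud(c,dep);print("depth pad",W[int(y),int(x)])
# hatch top plane points
def box(sl,name):
    sub=W[sl].reshape(-1,3);sub=sub[(sub[:,2]>.066)&(sub[:,2]<.085)]
    rr=cv2.minAreaRect((sub[:,:2]*1000).astype(np.float32));print(name,rr,cv2.boxPoints(rr).tolist(),np.median(sub[:,2]))
box(np.s_[135:225,315:400],"fuse");box(np.s_[140:230,140:215],"batt")
for n,uv,z in(("tape",(278,193),.067),("bolt",(279,257),.068),("nut",(301,272),.013)):print(n,ray(c,[uv],z)[0])
V=W[160:400,400:550].reshape(-1,3)
for y0 in np.arange(-.5,-.1,.04):
    q=V[(V[:,1]>y0)&(V[:,1]<y0+.04)&(V[:,2]>.03)]
    if len(q):print("vise y",y0,"x",q[:,0].min(),q[:,0].max(),"z",np.percentile(q[:,2],98))
# white thing behind the box
print("white thing",W[110,330],W[130,415],W[110,415])
s=ctrl.get_state();R=Rn.from_rotvec(s["tool_rot"]).as_matrix();print(R)
E
```

```text
pad px 359.7727355957031 195.36363220214844 8.639447212219238 192.5
pad [ 0.5059 -0.0804  0.078 ]
depth pad [ 0.5071 -0.0795  0.0756]
fuse ((544.2970581054688, -83.82682800292969), (110.17537689208984, 128.6768035888672), 86.08333587646484) [[476.34613037109375, -134.39120483398438], [604.7223510742188, -143.18051147460938], [612.2479858398438, -33.262451171875], [483.87176513671875, -24.47314453125]] 0.07410342623259632
batt ((527.4738159179688, 236.8953857421875), (122.76346588134766, 109.45772552490234), 7.442901611328125) [[459.519775390625, 283.21185302734375], [473.69873046875, 174.67636108398438], [595.4278564453125, 190.57891845703125], [581.2489013671875, 299.1144104003906]] 0.07427971225225732
tape [0.5103 0.0619 0.067 ]
bolt [0.398  0.0591 0.068 ]
nut [0.3764 0.0178 0.013 ]
vise y -0.42000000000000004 x 0.3770710045694365 0.3842630481694998 z 0.10175140717129594
vise y -0.38000000000000006 x 0.40705617313783043 0.5253546603989788 z 0.23717218262444842
vise y -0.3400000000000001 x 0.32391585846875537 0.576647038416438 z 0.2395863209796201
vise y -0.3000000000000001 x 0.2118607811414398 0.5624468095409517 z 0.23940479267942008
vise y -0.2600000000000001 x 0.19427006157438 0.5377942220318519 z 0.23907653918533936
vise y -0.22000000000000014 x 0.1718782826100295 0.46631701769623296 z 0.23737869693391042
vise y -0.18000000000000016 x 0.17736886390544498 0.4674837077204867 z 0.1972873062693386
white thing [ 0.9903 -0.1297 -0.7509] [ 0.9231 -0.4275 -0.7453] [ 0.9971 -0.431  -0.7434]
[[ 0.9441  0.3295 -0.0007]
 [ 0.3295 -0.9441  0.0016]
 [-0.0001 -0.0017 -1.    ]]
```

```bash
python3 - <<'E'
from h import *
np.set_printoptions(precision=3,suppress=True)
c=ctrl.camera_info("top");W=cloud(c,np.load("pics/top1.npy")).reshape(-1,3)
W=W[(W[:,0]>.38)&(W[:,0]<.7)&(W[:,1]>-.35)&(W[:,1]<.05)&(W[:,2]>.09)]
for a in np.arange(.38,.62,.03):
    q=W[(W[:,0]>=a)&(W[:,0]<a+.03)]
    if len(q):print("x",round(a,2),"ymax all",q[:,1].max(),"ymax z>.14",q[q[:,2]>.14][:,1].max(initial=-9),"z",q[:,2].max())
s=ctrl.get_state();print("to above pad (tool axes)",totool(s,(.506,-.0805,.35)))
E
```

```text
x 0.38 ymax all -0.1735548535126111 ymax z>.14 -0.1965955300119896 z 0.24170462334564236
x 0.41 ymax all -0.1634215991289548 ymax z>.14 -0.20053789183987175 z 0.24192947342388976
x 0.44 ymax all -0.15220776076337564 ymax z>.14 -0.20979865037382622 z 0.24187958325936004
x 0.47 ymax all -0.22829073998700913 ymax z>.14 -0.22843223534792334 z 0.24041977686060234
x 0.5 ymax all -0.23869332821140807 ymax z>.14 -0.23869332821140807 z 0.22863538414174975
x 0.53 ymax all -0.2524017359550808 ymax z>.14 -0.2524017359550808 z 0.1919514664947018
x 0.56 ymax all -0.29598175436742497 ymax z>.14 -0.31997210953374966 z 0.19295332111561744
to above pad (tool axes) [ 0.451 -0.407 -0.128]
```

```bash
python3 -m handwheel '[[0,0,0,-0.05,0,0,0],[0,0,0,-0.05,0,0,0],[0,0,0,-0.04,0,0,0],[0,0,0,0,0,0,0]]' 20
```

```text
time: 0.6
position: [0.2147, -0.6148, 0.3665]
tool_rot: [3.091, 0.524, 0.002]
ft_force: [-0.3, 0.1, -0.7]
grip_width: 0.636
grip_force: 0.0
```

```bash
python3 -m handwheel '[[0,0.0375,-0.034,0,0,0,0],[0,0.0375,-0.034,0,0,0,0],[0,0.0375,-0.034,0,0,0,0],[0,0.0375,-0.034,0,0,0,0],[0,0.0375,-0.034,0,0,0,0],[0,0.0375,-0.034,0,0,0,0],[0,0.0375,-0.034,0,0,0,0],[0,0.0375,-0.034,0,0,0,0],[0,0.0375,-0.034,0,0,0,0],[0,0.0375,-0.034,0,0,0,0],[0,0.0375,-0.034,0,0,0,0],[0,0.0375,-0.034,0,0,0,0]]' && python3 -m handwheel '[[0,0,0,0,0,0,9.5],[0,0,0,0,0,0,9.5],[0,0,0,0,0,0,0],[0,0,0,0,0,0,0]]'
python3 - <<'E'
from h import *
im,d=ctrl.get_image("wrist");c=ctrl.camera_info("wrist");s=ctrl.get_state();cv2.imwrite("pics/w1.png",im)
print(s["time"],s["position"],s["tool_rot"],totool(s,(.506,-.0805,.098)))
m=(im.max(2)<60).astype(np.uint8)
n=cv2.undistortPoints(np.zeros((1,1,2)),c["intrinsics"],c["D"])
for k in cv2.findContours(m,cv2.RETR_EXTERNAL,cv2.CHAIN_APPROX_NONE)[0]:
    a=cv2.contourArea(k)
    if a>150:
        (x,y),r=cv2.minEnclosingCircle(k);print((x,y),r,a,a/(np.pi*r*r),ray(c,[[x,y]],.078)[0])
E
```

```text
time: 2.1
position: [0.5045, -0.0788, 0.3611]
tool_rot: [-3.097, -0.524, 0.003]
ft_force: [1.3, 0.3, -1.0]
grip_width: 0.001
grip_force: 0.0
time: 2.6
position: [0.5042, -0.0803, 0.3618]
tool_rot: [-3.141, -0.011, 0.002]
ft_force: [-0.6, 0.1, -1.1]
grip_width: 0.006
grip_force: 0.0
2.65 [ 0.50432122 -0.08032848  0.36197697] [-3.14141504e+00 -9.56137251e-03  1.40991270e-03] [1.91452803e-03 2.25412994e-04 2.63975321e-01]
(524.0, 416.5) 35.089271545410156 224.0 0.05790945010104541 [ 0.05076801 -0.53357391  0.078     ]
(346.5, 323.5) 64.36235809326172 502.5 0.03861200011387488 [ 0.2569781  -0.18665996  0.078     ]
(279.5, 364.0) 284.8601379394531 33611.0 0.13184637709856428 [ 0.17565122 -0.07857235  0.078     ]
(214.0, 317.5) 65.69065856933594 3612.5 0.26647149066602216 [0.26682058 0.02740815 0.078     ]
(541.5, 267.5) 22.102134704589844 840.5 0.5476705676876097 [ 0.35735788 -0.48646489  0.078     ]
(18.5, 268.5) 22.902063369750977 913.0 0.5540789877556105 [0.34985177 0.33048083 0.078     ]
(213.5, 265.5) 68.06256866455078 3357.0 0.23066664454267932 [0.35922639 0.0230946  0.078     ]
(348.5, 243.5) 77.34671783447266 4812.5 0.2560572583225069 [ 0.39680868 -0.18014707  0.078     ]
(423.5, 200.5) 49.7042236328125 2186.5 0.281716977166771 [ 0.46395819 -0.28408634  0.078     ]
(177.0, 17.5) 98.56607055664062 2140.5 0.07013107127164835 [0.6968172  0.05180588 0.078     ]
```

View pics/w1.png

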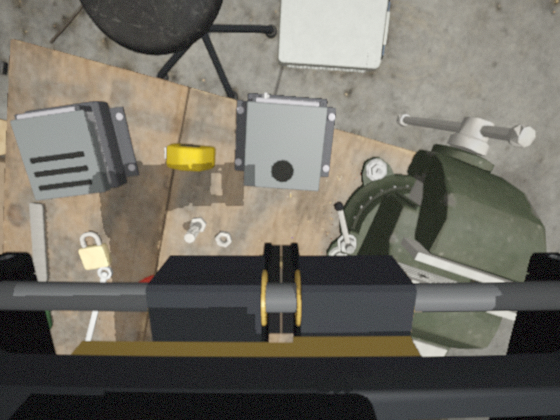

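The wrist view shows the round pad at (282,171) on the right-hand box. The shut fingers point straight at the hatch, and the vise is to the right of the gripper.

```bash
python3 - <<'E'
from h import *
im=cv2.imread("pics/w1.png");c=ctrl.camera_info("wrist");s=ctrl.get_state()
m=np.zeros(im.shape[:2],np.uint8);m[156:187,266:299]=(im.max(2)<70)[156:187,266:299]
k=max(cv2.findContours(m,0,1)[0],key=cv2.contourArea);M=cv2.moments(k);uv=(M["m10"]/M["m00"],M["m01"]/M["m00"])
p=ray(c,[uv],.078)[0];print(uv,cv2.contourArea(k),p)
# grey hatch corners: bottom and right/left edges
print(ray(c,[(244,186),(320,190),(249,101),(328,104)],.074))
print(totool(s,[*p[:2],.098]))
E
```

```text
(281.9590747330961, 170.69395017793593) 281.0 [ 0.50541539 -0.08003766  0.078     ]
[[ 0.48238163 -0.02615399  0.074     ]
 [ 0.47730289 -0.13468187  0.074     ]
 [ 0.59782475 -0.03554706  0.074     ]
 [ 0.59480137 -0.14062093  0.074     ]]
[ 1.33274725e-03 -2.40480507e-04  2.63975920e-01]
```

```bash
python3 -m handwheel '[[0,0.001,0,0.05,0,0,0],[0,0,0,0.05,0,0,0],[0,0,0,0.05,0,0,0],[0,0,0,0.05,0,0,0],[0,0,0,0.045,0,0,0],[0,0,0,0.015,0,0,0],[0,0,0,0,0,0,0],[0,0,0,0,0,0,0]]'
```

```text
time: 3.65
position: [0.5072, -0.0805, 0.1045]
tool_rot: [3.141, 0.007, 0.005]
ft_force: [0.5, -0.1, 0.9]
grip_width: 0.007
grip_force: 0.0
```

```bash
python3 -m handwheel '[[0,-0.001,0,0.012,0,0,0],[0,0,0,0.01,0,0,0],[0,0,0,0.003,0,0,0],[0,0,0,0,0,0,0],[0,0,0,0,0,0,0]]'; python3 -c "
from h import *
for _ in range(3): print(ctrl.get_state()['position'],ctrl.get_state()['ft_force'])"
```

```text
time: 4.28
position: [0.5046, -0.0803, 0.0778]
tool_rot: [3.141, 0.007, -0.0]
ft_force: [-1.2, -0.7, 1.1]
grip_width: 0.004
grip_force: 0.8
[ 0.50459801 -0.08025472  0.07776721] [-1.19608826 -0.66852105  1.10980704]
[ 0.50459801 -0.08025472  0.07776721] [-1.19608826 -0.66852105  1.10980704]
[ 0.50459801 -0.08025472  0.07776721] [-1.19608826 -0.66852105  1.10980704]
```

```bash
python3 -m handwheel '[[0,0,0,0.002,0,0,0],[0,0,0,0.0015,0,0,0],[0,0,0,0.001,0,0,0],[0,0,0,0,0,0,0]]'
```

```text
time: 4.78
position: [0.5047, -0.0802, 0.0732]
tool_rot: [3.141, 0.007, 0.0]
ft_force: [-1.2, -1.0, 2.3]
grip_width: 0.006
grip_force: 1.4
```

```bash
python3 -m handwheel '[[0,0,0,0.001,0,0,0],[0,0,0,0,0,0,0]]'
```

```text
time: 5.03
position: [0.5046, -0.0802, 0.0725]
tool_rot: [3.141, 0.007, -0.0]
ft_force: [-2.7, -0.5, 6.3]
grip_width: 0.009
grip_force: 3.3
```

At the stop (6 N), so the latch has tripped. I'll withdraw straight up and wait.

```bash
python3 -m handwheel '[[0,0,0,-0.055,0,0,0],[0,0,0,-0.055,0,0,0],[0,0,0,-0.055,0,0,0],[0,0,0,-0.04,0,0,0],[0,0,0,0,0,0,0],[0,0,0,0,0,0,0],[0,0,0,0,0,0,0],[0,0,0,0,0,0,0],[0,0,0,0,0,0,0],[0,0,0,0,0,0,0],[0,0,0,0,0,0,0],[0,0,0,0,0,0,0]]' && python3 -m handwheel '[[0,0,0,0,0,0,0],[0,0,0,0,0,0,0],[0,0,0,0,0,0,0],[0,0,0,0,0,0,0],[0,0,0,0,0,0,0],[0,0,0,0,0,0,0],[0,0,0,0,0,0,0],[0,0,0,0,0,0,0],[0,0,0,0,0,0,0],[0,0,0,0,0,0,0],[0,0,0,0,0,0,0],[0,0,0,0,0,0,0]]'
python3 - <<'E'
from h import *
im,d=ctrl.get_image("wrist");cv2.imwrite("pics/w2.png",im)
s=ctrl.get_state();print(s["time"],s["position"]);c=ctrl.camera_info("wrist")
np.savez("pics/w2.npz",K=c["intrinsics"],D=c["D"],R=c["R"],t=c["t"],d=d)
E
```

```text
time: 6.52
position: [0.5046, -0.0802, 0.2771]
tool_rot: [3.141, 0.007, 0.0]
ft_force: [0.6, -1.3, 0.5]
grip_width: 0.003
grip_force: 0.0
time: 8.02
position: [0.5046, -0.0802, 0.277]
tool_rot: [3.142, 0.007, -0.0]
ft_force: [0.2, -1.1, 0.5]
grip_width: 0.005
grip_force: 0.0
8.075 [ 0.50459432 -0.08021337  0.27702752]
```

View pics/w2.png

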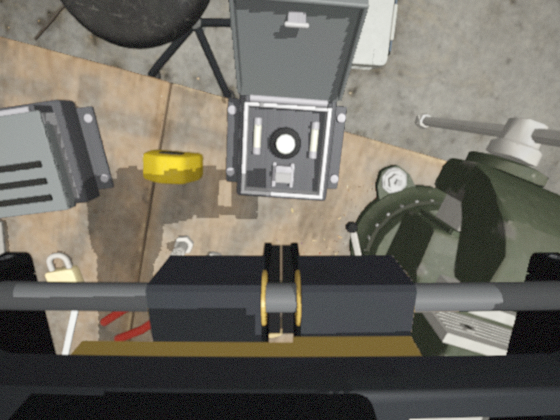

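The hatch stands open. The white reset button is at (285,144), with the latch hook in front of it at (283,172).

```bash
python3 - <<'E'
from h import *
im=cv2.imread("pics/w2.png");c=ctrl.camera_info("wrist");s=ctrl.get_state()
m=np.zeros(im.shape[:2],np.uint8);m[128:160,268:303]=(im.min(2)>170)[128:160,268:303]
k=max(cv2.findContours(m,0,1)[0],key=cv2.contourArea);M=cv2.moments(k);uv=(M["m10"]/M["m00"],M["m01"]/M["m00"])
p=ray(c,[uv],.062)[0];print(uv,cv2.contourArea(k),p,"hook",ray(c,[(283,164)],.062),"nominal",.5055+.0419,-.0802-.0028)
print(totool(s,[*p[:2],.064]))
E
python3 -m handwheel '[[0,0,0,0,0,0,0],[0,0,0,0,0,0,0],[0,0,0,0,0,0,0],[0,0,0,0,0,0,0],[0,0,0,0,0,0,0],[0,0,0,0,0,0,0],[0,0,0,0,0,0,0],[0,0,0,0,0,0,0]]'
```

```text
(285.213282247765, 143.56896551724137) 261.0 [ 0.54917638 -0.08318683  0.062     ] hook [[ 0.52558817 -0.08080876  0.062     ]] nominal 0.5474 -0.08299999999999999
[0.04457532 0.00314975 0.21302639]
time: 9.07
position: [0.5046, -0.0802, 0.277]
tool_rot: [3.142, 0.007, -0.0]
ft_force: [0.3, -0.5, -0.1]
grip_width: 0.001
grip_force: 0.0
```

```bash
python3 -m handwheel '[[0,0.022,0.0015,0,0,0,0],[0,0.022,0.0015,0,0,0,0],[0,0,0,0.05,0,0,0],[0,0,0,0.05,0,0,0],[0,0,0,0.05,0,0,0],[0,0,0,0.04,0,0,0],[0,0,0,0.015,0,0,0],[0,0,0,0.005,0,0,0],[0,0,0,0,0,0,0],[0,0,0,0,0,0,0]]'
```

```text
time: 10.32
position: [0.5498, -0.0832, 0.0686]
tool_rot: [3.141, 0.006, 0.004]
ft_force: [0.6, 0.7, 0.1]
grip_width: 0.005
grip_force: 0.0
```

```bash
python3 -m handwheel '[[0,-0.001,0,0.005,0,0,0],[0,0,0,0.003,0,0,0],[0,0,0,0.002,0,0,0],[0,0,0,0.001,0,0,0],[0,0,0,0,0,0,0],[0,0,0,0,0,0,0]]'
```

```text
time: 11.08
position: [0.5481, -0.0832, 0.0565]
tool_rot: [3.141, 0.007, 0.002]
ft_force: [0.2, -1.0, 3.7]
grip_width: 0.004
grip_force: 2.5
```

```bash
python3 -m handwheel '[[0,0,0,0.001,0,0,0],[0,0,0,0.0005,0,0,0],[0,0,0,0,0,0,0]]'
```

```text
time: 11.45
position: [0.5482, -0.0832, 0.0563]
tool_rot: [3.141, 0.007, 0.001]
ft_force: [-3.4, -0.8, 13.4]
grip_width: 0.006
grip_force: 6.9
```

Hit the stop at 13 N, so the button is fully down. Now withdrawing.

```bash
python3 -m handwheel '[[0,0,0,-0.03,0,0,0],[0,0,0,-0.05,0,0,0],[0,0,0,-0.05,0,0,0],[0,0,0,-0.05,0,0,0],[0,0,0,-0.04,0,0,0],[0,-0.04,0,0,0,0,0],[0,0,0,0,0,0,0],[0,0,0,0,0,0,0],[0,0,0,0,0,0,0]]'
python3 - <<'E'
from h import *
im,d=ctrl.get_image("wrist");cv2.imwrite("pics/w3.png",im)
E
```

```text
time: 12.58
position: [0.5079, -0.0831, 0.2739]
tool_rot: [-3.141, -0.007, 0.001]
ft_force: [0.1, 0.1, 0.1]
grip_width: 0.007
grip_force: 0.0
```

View pics/w3.png

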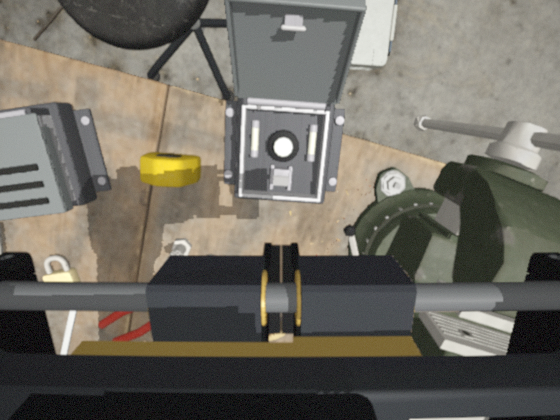

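The hatch is still open, the button at (283,147) is back up, and the battery box and the loose things in view haven't moved.

```bash
python3 -c "
from bench import ctrl
print(ctrl.close_job())"
```

```text
the job is handed in; nothing more can be done
None
```

I opened the fuse box by its pad, saw the hatch stay wide open, pressed the reset button to its stop and let it come back up, and handed the job in at about 12.6 s; no verdict was shown.

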